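# Decap a square bottle with a child-resistant cap

## Robot

A 6-joint arm with a two-finger parallel gripper is mounted at the origin on the work surface. World frame = base frame: x ahead of the robot, y to its left, z up, the work surface at z = 0. Lengths are in m, angles in rad, forces in N, time in s.
With the tool pointing down it reaches from about 0.4 to 0.925 m from the base axis. Payload 12.5 kg.
Tool frame: the origin (TCP) lies at the very end of the fingers, on their centre line; the grasp point (between the pads) lies 19 mm behind it; z points along the fingers, x is the direction in which the jaws open and shut, and the axes are right-handed (so a half turn about z gives the same grasp; the last joint's range is limited). The gripper opens to 95 mm and grips with 3 to 60 N. Pads are 20 mm wide; open, the fingers measure 119 mm over their backs; the gripper's body (75 mm by 180 mm) begins 59 mm behind the grasp point.
Start: joints at [1.157, 0.491, 1.559, -0, 1.092, -0.106], TCP at [0.189, 0.596, 0.215] pointing down, gripper open.
Joint ranges: [-3.1, 3.1], [-0.84, 2.19], [0.05, 2.79], [-1.13, 4.28], [0.06, 2.93], [-2.69, 2.69]. Speed limits (rad/s): [2.22, 2.22, 2.79, 3.14, 3.14, 3.14].

## Interface

Orientations are given as [roll, pitch, yaw] about the fixed x, y, z axes, in that order (R = Rz(yaw) Ry(pitch) Rx(roll)).
In Python, from rig import robot gives the robot as it stands.
- The arm moves only by the tool arm_command, never from a script. Its argument "steps" is a list that holds one entry, the list of rows, each a list of 5 numbers: the opening, from 0 (shut) to 1 (fully open), then the shift along the tool's x, y, z in m, then the turn about the tool's z in degrees. In form: [[[grip, tx, ty, tz, twist], ...]]. A call has 1 to 5 rows; each row shifts and turns the commanded pose from where the row before left it, along the tool's axes as they then stand; what a row does not reach is not made up. A row lasts 1/10 s, in which the tool goes at most 50 mm and 8.59 degrees, less where a joint would pass 70% of its speed; a pose out of reach is approached as far as the arm can. A call is refused whole if a number of a shift passes 0.05 or a number of a turn 8.59, either way. A call with a gripper value outside its range is refused whole. The fingers move at their own pace and stop on an object; the grip force is fixed at half the most. Time passes only in rows, so rows that do not move let the fingers close. It gives the time, the measured TCP pose, the force and the opening at its end, in the units of the state.
- robot.get_obs(): the state, without advancing time (a new reading comes with each control period).
- robot.read_camera(name): name is "scene" or "top"; returns a dict with "color" (480x640x3 uint8, blue, green, red), "K" (3x3 intrinsics, pixels), "world_to_cam" (4x4, takes a point from world to camera coordinates). Camera axes: x right, y down, z forward; pixel columns grow to the right and rows downward; lengths in m; the calibration is good to about 2 mm. A picture is of the moment at which its call begins. There is no depth.
- robot.hand_in(): hands the job in, once; it reports no verdict.
The state is a dict: "time": time; "joint_pos": joint angles; "qd": joint speeds; "joint_torque": joint torques, N m; "position": TCP position; "tool_rot": TCP orientation; "force": force on the tool from outside, world axes, zero at the start; "moment": the same for the moment, N m; "grip_width": finger opening in m.
Only numpy, scipy, OpenCV 4.12 (cv2) and the standard library are available. Lean on these libraries where they do the work, as an engineer would, in place of code of your own. Each camera call takes 0.05 s, during which the arm holds its last target.

## Task

Make the square bottle ready for recycling: stand it fully down in the square pocket of the holding block, so that it cannot turn, then take off its child-resistant cap (press it down and, still pressing, turn it anticlockwise until it comes free) and put the cap in the clear tote with the other caps. Leave the open bottle standing in the block, and do not push aside or knock over the black jar, the small round bottle or the cutters.

Things in the scene. Friction and masses are not known exactly. Their poses are not given: they have to be found in the camera images.
- bottle_centre (a point): centre of the capped square bottle (empty, plastic, 100 to 210 g), half-way up its 115.5 mm; z is its axis, up. Body 56 x 56 mm, sides along x and y, 78 mm tall; then a sloping shoulder within 26 mm of the axis to 87 mm, and a 29 mm neck with its rim at 105 mm. Starts upright on the bench. Gripped from above across two flat sides 70 mm up, the fingers pass beside the cap
- bottle_base (a point): centre of the same bottle's underside, same axes, 57.75 mm below bottle_centre. The cap's lower rim is 91 mm and its top 115.5 mm above this point
- cap_centre (a point): centre of the bottle's white ribbed child-resistant cap, half-way up; z out of its top. 46 mm across (12 flats under the ribs, one facing its x axis, then every 30 degrees), 24.5 mm tall, 40 g. Grip it by its skirt from above, near its top: below its lower rim 13 mm are free over the bottle's square body, 6 mm when pressed. Locked, its x axis lies along the bottle's within 4 degrees
- cap_top (a point): centre of the cap's top face, 12.25 mm above cap_centre. Sprung bayonet lock: turning or pulling alone does not open it. Press straight down at least 4.5 mm (10 N; bottoms at 6.5 mm, 12.5 N), keep it down and turn anticlockwise seen from above: free of its three teeth after 53 degrees, stop at 79. The bottle gives up to 8 degrees in the pocket, so turn about 70 (1.2 rad); then lift straight off
- pocket (a point): centre of the pocket's floor in the holding block, 8 mm above the bench; x, y along the pocket's sides, z up. Pocket 60 x 60 mm, 32 mm deep, mouth chamfered 4 mm, in a 110 x 110 mm plywood block on a 150 (x) x 110 x 8 mm aluminium plate fixed to the bench. The bottle fits any of its four ways round
- tote_floor (a point): centre of the inner floor of the open clear tote, fixed on the bench, 3 mm above it; outside 260 mm along x, 180 mm along y, 100 mm tall, walls 3 mm, rim lip 7 mm outwards. A fixed heap of other caps, up to 45 mm high, covers its floor
- jar_centre (a point): bystander: centre of a round black wide-mouth jar, 84 mm in diameter, 106 mm tall, half-way up
- vial_centre (a point): bystander: centre of a small round white bottle, 48 mm in diameter, 100 mm tall, half-way up
- cutters: bystander: side cutters lying on the bench, about 150 mm long along x (handles towards -x), 55 mm wide, 12 mm high; origin under the pivot
Mind the look-alikes: they are no part of the job. There is more than one size of the part that bears bottle_centre; the job needs the middle-sized.

How it is judged:
By the outcome, as a careful person would: the job done as asked, in the order asked, and still so for the second after the job is handed in, with the robot touching nothing.
It also fails if it takes over 58 s, if anything falls off the work surface, if the arm or the gripper's body presses on something with over 40 N, if the wrist force passes 120 N, or if a joint passes its speed limit or range.

## Working session

There is one attempt and no reset: what is moved stays moved. The work goes in short steps, Python scripts to look and compute and a tool call to move; the robot and the scene stay as the last step left them, time stands still between calls to the robot, and variables do not carry over. Pictures are saved under pics/ and viewed, and the job is handed in when it is done.

Besides the shell and the picture viewer there is one more tool, called after "Request:" by a JSON object that holds its "name" and its "arguments", one argument or row to a line. arm_command: Moves the arm, as the interface text tells. Its arguments: {"type":"object","properties":{"steps":{"type":"array","items":{"type":"array","items":{"type":"array","items":{"type":"number"}}}}},"required":["steps"]}

```bash
mkdir -p pics; ls
python3 - <<'E'
from rig import robot
import cv2,numpy as np
np.set_printoptions(precision=4,suppress=True)
o=robot.get_obs()
for k in o: print(k,o[k])
for n in ("scene","top"):
    c=robot.read_camera(n); cv2.imwrite(f"pics/{n}0.png",c["color"]); print(n,c["K"],c["world_to_cam"])
E
```

```text
pics
time 0.0
joint_pos [ 1.1574  0.4916  1.5594 -0.      1.0917 -0.1056]
qd [-0.0001 -0.0012  0.0003 -0.0007  0.0011 -0.0002]
joint_torque [ -0.0032 -61.2638 -25.8178   0.0691   0.0482  -0.0001]
position [0.1892 0.5954 0.2141]
tool_rot [-3.1415  0.0011  1.2631]
force [ 0.2074 -0.3182 -0.2439]
moment [-0.0245 -0.0286 -0.048 ]
grip_width 0.09504932261829585
scene [[452.0457   0.     315.7392]
 [  0.     452.0457 239.9482]
 [  0.       0.       1.    ]] [[ 0.1543  0.9879 -0.0179 -0.0567]
 [ 0.6288 -0.1122 -0.7695 -0.2999]
 [-0.7621  0.1074 -0.6385  1.4994]
 [ 0.      0.      0.      1.    ]]
top [[589.9918   0.     312.4702]
 [  0.     589.9918 234.5453]
 [  0.       0.       1.    ]] [[-0.0088 -1.      0.003  -0.0203]
 [-0.9969  0.0085 -0.078   0.6055]
 [ 0.078  -0.0037 -0.9969  1.4827]
 [ 0.      0.      0.      1.    ]]
```

View pics/scene0.png

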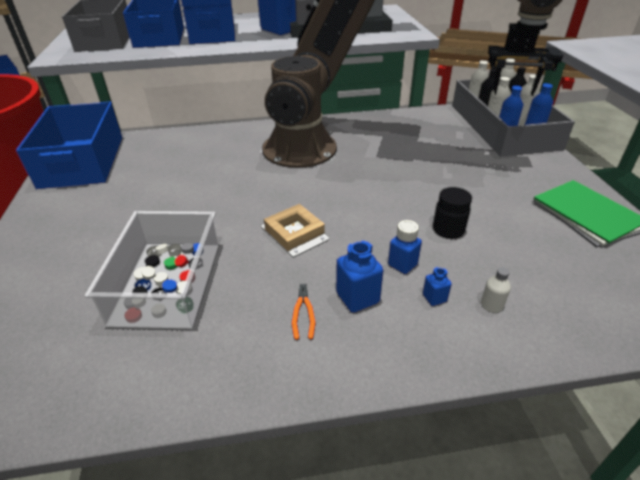

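View pics/top0.png

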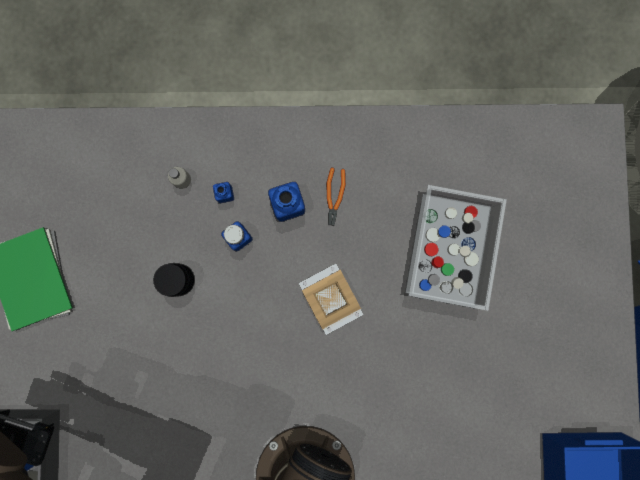

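The capped middle-sized blue bottle is at top (236,236) and scene (406,245). The holding block is at top (331,298), the tote at (455,247), the jar at (174,280). Next I'll enlarge these areas.

Run:
```python
import cv2,numpy as np
t=cv2.imread("pics/top0.png"); s=cv2.imread("pics/scene0.png")
def crop(im,x0,y0,w,h,f): 
    c=cv2.resize(im[y0:y0+h,x0:x0+w],None,fx=f,fy=f,interpolation=cv2.INTER_CUBIC)
    for i in range(0,w,10):
        cv2.line(c,(i*f,0),(i*f,6),(0,255,255),1); 
        if i%20==0: cv2.putText(c,str(x0+i),(i*f,16),0,.35,(0,255,255),1)
    for i in range(0,h,10):
        cv2.line(c,(0,i*f),(6,i*f),(0,255,255),1)
        if i%20==0: cv2.putText(c,str(y0+i),(8,i*f+4),0,.35,(0,255,255),1)
    return c
cv2.imwrite("pics/a.png",crop(t,205,205,60,60,10))
cv2.imwrite("pics/b.png",crop(t,292,257,80,80,7))
cv2.imwrite("pics/c.png",crop(s,375,205,60,75,8))
cv2.imwrite("pics/d.png",crop(s,255,195,80,65,8))
```

```text
(no output)
```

View pics/a.png

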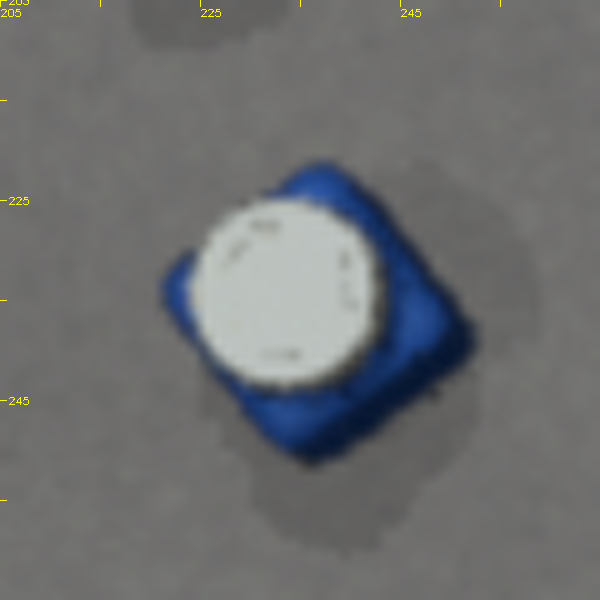

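View pics/b.png

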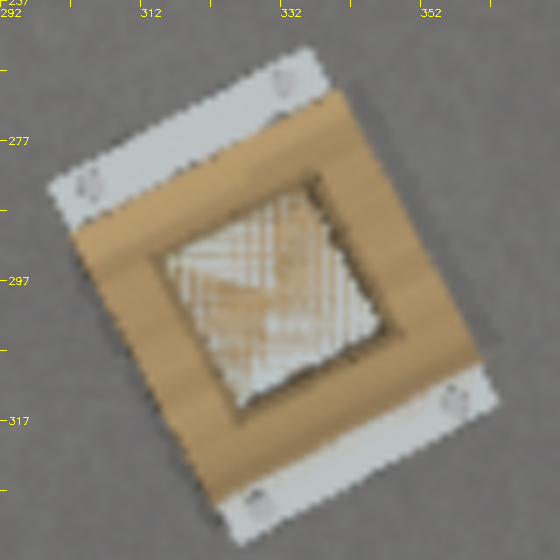

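View pics/c.png

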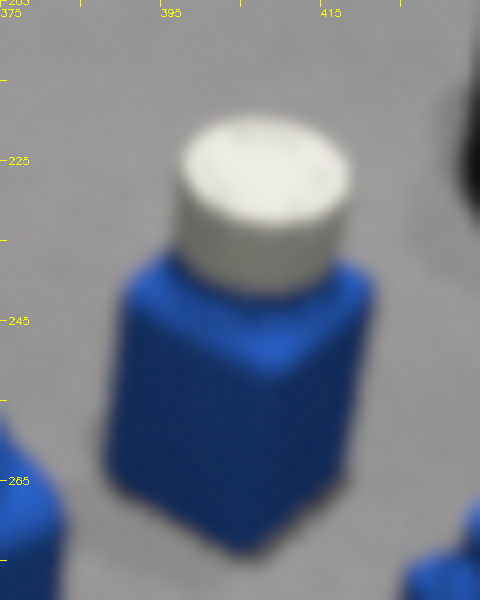

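View pics/d.png

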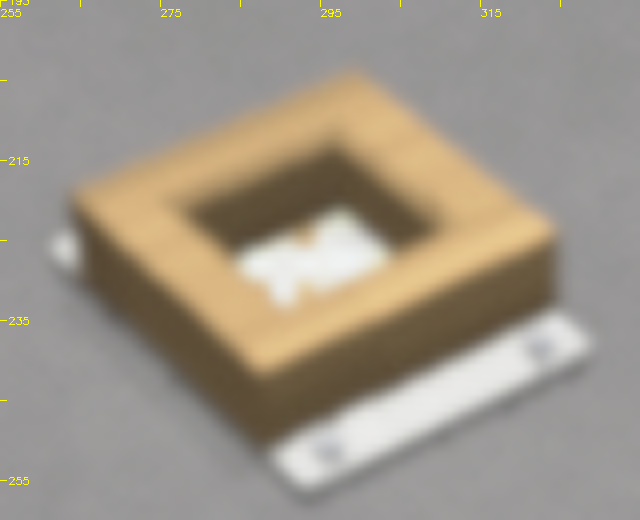

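```bash
cat > h.py <<'E'
import numpy as np,cv2
from scipy.optimize import least_squares
np.set_printoptions(precision=4,suppress=True)
Ks={"scene":np.array([[452.0457,0,315.7392],[0,452.0457,239.9482],[0,0,1]]),"top":np.array([[589.9918,0,312.4702],[0,589.9918,234.5453],[0,0,1]])}
from rig import robot
def cams():
    d={}
    for n in ("scene","top"):
        c=robot.read_camera(n); d[n]=(c["K"],c["world_to_cam"],c["color"])
    return d
def proj(c,P):
    P=np.atleast_2d(P); q=(c[1][:3,:3]@P.T).T+c[1][:3,3]; q=(c[0]@q.T).T
    return q[:,:2]/q[:,2:]
def tri(cs,pix):
    """pix: {cam:(u,v)}"""
    f=lambda p:np.concatenate([(proj(cs[n],p)[0]-pix[n]) for n in pix])
    r=least_squares(f,[.6,0,.05]); return r.x,r.fun
def crop(im,x0,y0,w,h,f):
    c=cv2.resize(im[y0:y0+h,x0:x0+w],None,fx=f,fy=f,interpolation=cv2.INTER_CUBIC)
    for i in range(0,w,10):
        cv2.line(c,(i*f,0),(i*f,6),(0,255,255),1)
        if i%20==0: cv2.putText(c,str(x0+i),(i*f,16),0,.35,(0,255,255),1)
    for i in range(0,h,10):
        cv2.line(c,(0,i*f),(6,i*f),(0,255,255),1)
        if i%20==0: cv2.putText(c,str(y0+i),(8,i*f+4),0,.35,(0,255,255),1)
    return c
def px(p,x0,y0,f): return (np.array(p)+.5)/f-.5+np.array([x0,y0])
def rsq(h,r,z,n=6):
    a=np.linspace(0,np.pi/2,n); o=[]
    for k in range(4):
        th=a+k*np.pi/2; c=np.array([[1,1],[-1,1],[-1,-1],[1,-1]][k])*(h-r)
        o+= [np.r_[c+r*np.array([np.cos(t),np.sin(t)]),z] for t in th]
    return np.array(o)
def circ(r,z,n=40):
    t=np.linspace(0,2*np.pi,n,endpoint=False); return np.c_[r*np.cos(t),r*np.sin(t),0*t+z]
def place(P,x,y,z,yaw):
    c,s=np.cos(yaw),np.sin(yaw); return P@np.array([[c,s,0],[-s,c,0],[0,0,1]])+[x,y,z]
def bottle_polys():
    return [np.r_[rsq(.028,.005,0),rsq(.028,.005,.078)],np.r_[circ(.026,.078),circ(.026,.087)],np.r_[circ(.023,.091),circ(.023,.1155)]]
E
python3 - <<'E'
from h import *
cs=cams()
x,r=tri(cs,{"top":px((284,289),205,205,10),"scene":px((265,170),375,205,8)}); print("cap top",x,r)
top=[(340,90),(75,230),(218,500),(482,360)]; sc=[(555,230),(260,372),(75,195),(350,72)]
# world: top img up=+x left=+y. match by triangulating combos
import itertools
tp=[px(p,292,257,7) for p in top]; sp=[px(p,255,195,8) for p in sc]
best=min(itertools.permutations(range(4)),key=lambda pm:sum((tri(cs,{"top":tp[i],"scene":sp[pm[i]]})[1]**2).sum() for i in range(4)))
W=[]
for i in range(4):
    w,r=tri(cs,{"top":tp[i],"scene":sp[best[i]]}); W.append(w); print(w,r)
W=np.array(W);print("block",W.mean(0),[np.linalg.norm(W[i]-W[i-1]) for i in range(4)])
for i in range(4): d=W[i]-W[i-1]; print(np.degrees(np.arctan2(d[1],d[0])))
# bottle silhouette fit via IoU in both views
from scipy.optimize import minimize
S=4
masks={}
for n,(x0,y0,w,h) in {"top":(205,205,60,60),"scene":(375,205,60,75)}.items():
    im=cv2.resize(cs[n][2][y0:y0+h,x0:x0+w],None,fx=S,fy=S,interpolation=cv2.INTER_CUBIC).astype(int)
    b,g,r=im[...,0],im[...,1],im[...,2]
    m=((b-r>35)).astype(np.uint8)
    if n=="scene":
        m|=((g>160)&((r-b)>-10)).astype(np.uint8)
    else: m|=(g>150).astype(np.uint8)
    nl,l,st,_=cv2.connectedComponentsWithStats(m); 
    k=l[h*S//2,w*S//2]; m=(l==k).astype(np.uint8); 
    m=cv2.morphologyEx(m,cv2.MORPH_CLOSE,np.ones((13,13)))
    masks[n]=(m,x0,y0); cv2.imwrite(f"pics/m_{n}.png",m*255)
def cost(p):
    c=0
    for n,(m,x0,y0) in masks.items():
        o=np.zeros_like(m)
        for P in bottle_polys():
            q=proj(cs[n],place(P,p[0],p[1],p[3],p[2])); q=(q-[x0,y0]+.5)*S-.5
            hull=cv2.convexHull(np.round(q*16).astype(np.int32)); cv2.fillConvexPoly(o,hull,1,shift=4)
        c+=(o!=m).sum()/m.sum()
    return c
best=None
for yaw in np.radians(range(0,90,10)):
    r=minimize(cost,[x[0],x[1],yaw,0.0],method="Nelder-Mead",options=dict(initial_simplex=[[x[0],x[1],yaw,0.001],[x[0]+.01,x[1],yaw,0],[x[0],x[1]+.01,yaw,0],[x[0],x[1],yaw+.15,0],[x[0],x[1],yaw,.008]],maxiter=400))
    if best is None or r.fun<best.fun: best=r
print(best.x,np.degrees(best.x[2]),best.fun)
for n,(m,x0,y0) in masks.items():
    im=crop(cs[n][2],x0,y0,m.shape[1]//S,m.shape[0]//S,8)
    for P in bottle_polys():
        q=proj(cs[n],place(P,*best.x[:2],best.x[3],best.x[2])); q=(q-[x0,y0]+.5)*8-.5
        cv2.polylines(im,[cv2.convexHull(q.astype(np.int32))],True,(0,255,255))
    cv2.imwrite(f"pics/f_{n}.png",im)
E
python3 -c "
import cv2,numpy as np
a=cv2.imread('pics/f_top.png');b=cv2.imread('pics/f_scene.png')
o=np.zeros((600,max(960,0),3),np.uint8);o[:480,:480]=a;o[:600,480:]=b;cv2.imwrite('pics/f.png',cv2.resize(o,(800,500)))"
```

```text
cap top [0.6026 0.1665 0.1182] [-0.6252 -0.1799 -0.5835  0.0298]
[ 0.5155 -0.0926  0.0415] [-0.6572 -0.0542 -0.6209  0.01  ]
[0.4666 0.0035 0.0443] [-0.9268 -0.1335 -0.9241  0.0248]
[ 0.3704 -0.0475  0.0436] [-0.5782 -0.0592 -0.6116  0.012 ]
[ 0.4188 -0.1415  0.0418] [-0.8692 -0.0386 -0.874   0.0083]
block [ 0.4428 -0.0695  0.0428] [np.float64(0.10839194789138454), np.float64(0.10785690682142722), np.float64(0.10891628724901584), np.float64(0.10581540683480152)]
26.851912175534157
116.99403304770149
-152.08333271010224
-62.7303447751748
[ 0.6024  0.1669  0.7838 -0.0017] 44.90995318380476 0.7917438914980715
```

View pics/f.png

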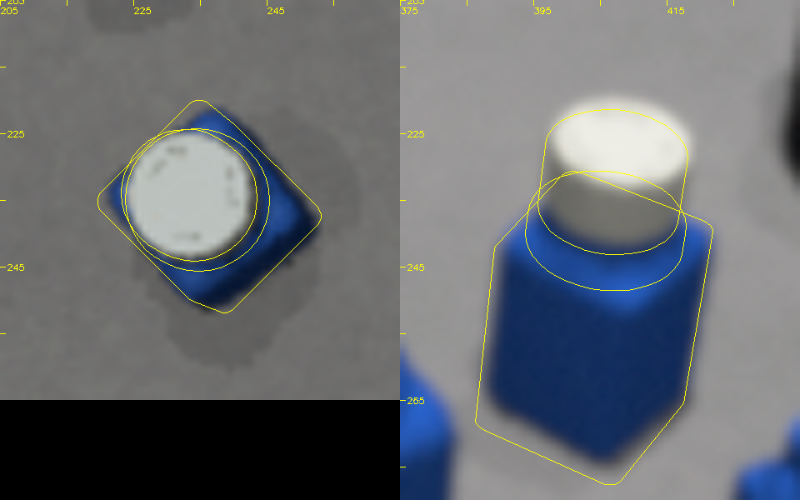

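```bash
cat > fit.py <<'E'
from h import *
cs=cams()
S=4
boxes={"top":(205,205,60,60),"scene":(375,205,60,75)}
masks={}
for n,(x0,y0,w,h) in boxes.items():
    im=cv2.resize(cs[n][2][y0:y0+h,x0:x0+w],None,fx=S,fy=S,interpolation=cv2.INTER_CUBIC).astype(int)
    b,g,r=im[...,0],im[...,1],im[...,2]
    if n=="top": print(im[5,5],im[-5,5]); 
    m=((b-r>35)).astype(np.uint8)
    nl,l,st,_=cv2.connectedComponentsWithStats(m)
    k=1+np.argmax([np.hypot(*(np.array(_[i])-np.array([w,h])*S/2)) *-1+ (st[i,4]>1000)*1000 for i in range(1,nl)])
    m=(l==k).astype(np.uint8); masks[n]=(m,x0,y0); cv2.imwrite(f"pics/m_{n}.png",m*255); print(n,m.sum())
def render(n,p,m,x0,y0):
    o=np.zeros_like(m)
    for i,P in enumerate([np.r_[rsq(.028,p[4],0),rsq(.028-.003,p[4],.078),rsq(.028,p[4],.075)],np.r_[circ(.026,.078),circ(.026,.087)],np.r_[circ(.023,.091),circ(.023,.1155)]]):
        q=proj(cs[n],place(P,p[0],p[1],p[3],p[2])); q=(q-[x0,y0]+.5)*S-.5
        cv2.fillConvexPoly(o,cv2.convexHull(np.round(q*16).astype(np.int32)),0 if i==2 else 1,shift=4)
    return o
from scipy.optimize import differential_evolution
def run(names,zb):
    f=lambda p:sum((render(n,p,*masks[n])!=masks[n][0]).sum()/masks[n][0].sum() for n in names)
    r=differential_evolution(f,[(.58,.625),(.145,.19),(0,np.pi/2),zb,(.003,.012)],seed=1,maxiter=80,tol=1e-6)
    print(names,r.x,np.degrees(r.x[2]),r.fun); return r.x
b=run(["top","scene"],(-.01,.01)); run(["top"],(-.0005,.0005)); run(["scene"],(-.0005,.0005))
for n,(m,x0,y0) in masks.items():
    im=crop(cs[n][2],x0,y0,m.shape[1]//S,m.shape[0]//S,8)
    for P in bottle_polys():
        q=proj(cs[n],place(P,*b[:2],b[3],b[2])); q=(q-[x0,y0]+.5)*8-.5
        cv2.polylines(im,[cv2.convexHull(q.astype(np.int32))],True,(0,255,255))
    cv2.imwrite(f"pics/f_{n}.png",im)
a=cv2.imread('pics/f_top.png');b=cv2.imread('pics/f_scene.png')
o=np.zeros((600,960,3),np.uint8);o[:480,:480]=a;o[:600,480:]=b;cv2.imwrite('pics/f2.png',cv2.resize(o,(800,500)))
E
python3 fit.py
```

```text
[112 114 113] [111 113 113]
top 3352
scene 14281
['top', 'scene'] [0.6021 0.1677 0.657  0.0022 0.0119] 37.6453504694694 0.46996940374571816
['top'] [0.6019 0.1668 0.6416 0.0003 0.012 ] 36.763218011492064 0.33651551312649164
['scene'] [ 0.594   0.1716  0.7286 -0.0004  0.0119] 41.74336754117791 0.09908269729010573
```

View pics/f2.png

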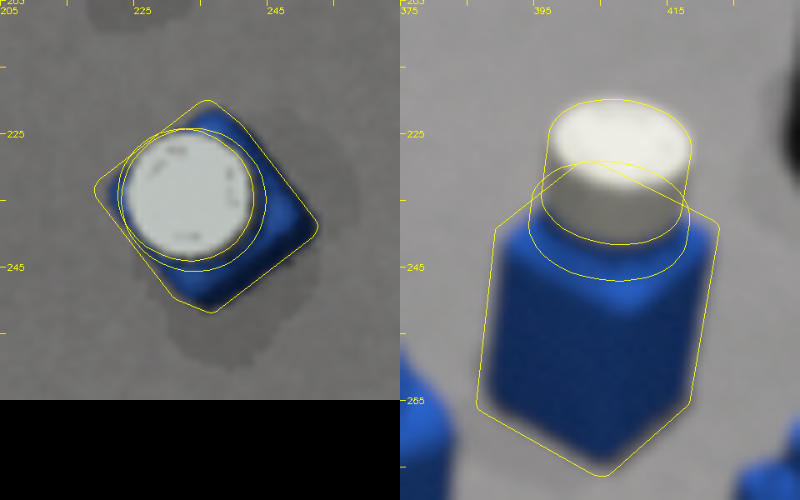

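Run:
```python
from h import *
cs=cams()
def fixz(n,p,z):
    f=lambda q:proj(cs[n],np.r_[q,z])[0]-p
    return least_squares(f,[.5,0]).x
print("captop",*[fixz(n,p,.1155) for n,p in {"top":px((284,289),205,205,10),"scene":px((265,170),375,205,8)}.items()])
top=[px(p,292,257,7) for p in [(340,90),(75,230),(218,500),(482,360)]]; sc=[px(p,255,195,8) for p in [(555,230),(260,372),(75,195),(350,72)]]
print("block",*[np.mean([fixz(n,p,.04) for p in pp],0) for n,pp in {"top":top,"scene":sc}.items()])
# tote rim corners top view z=.1
print("tote",[fixz("top",p,.1) for p in [(429,188),(505,202),(488,308),(408,294)]],[fixz("scene",p,.1) for p in [(135,212),(214,212),(93,293),(196,297)]])
print("jar",fixz("top",(172,279),.106),"vial",fixz("top",(178,176),.1),"cut",fixz("top",(334,200),.01))
for n,p in {"small":(222,190),"big":(286,200)}.items(): print(n,fixz("top",p,.08))
```

```text
captop [0.6023 0.1653] [0.5994 0.1691]
block [ 0.4425 -0.0715] [ 0.4394 -0.0673]
tote [array([ 0.7108, -0.3106]), array([ 0.6748, -0.495 ]), array([ 0.4187, -0.4454]), array([ 0.4539, -0.2538])] [array([ 0.4156, -0.4394]), array([ 0.4493, -0.2538]), array([ 0.6759, -0.4797]), array([ 0.7207, -0.2828])]
jar [0.4948 0.3125] vial [0.7454 0.3017] cut [ 0.6956 -0.0821]
small [0.7132 0.1972]
big [0.687  0.0393]
```

Request:
{"name": "arm_command", "arguments": {
  "steps": [
    [[1,0,0,0,7.0],[1,0,0,0,7.0],[1,0,0,0,7.0],[1,0,0,0,7.0],[1,0,0,0,7.0]]
  ]
}}

```text
time: 0.9
position: [0.1893, 0.5956, 0.2147]
tool_rot: [-3.142, -0.0, 0.647]
force: [-1.0, 0.9, 0.5]
grip_width: 0.0951
```

```bash
cat > go.py <<'E'
import sys,numpy as np
from rig import robot
from scipy.spatial.transform import Rotation as Ro
o=robot.get_obs(); p=np.array(o["position"]); R=Ro.from_euler("xyz",o["tool_rot"])
t=np.array([float(a) for a in sys.argv[1:4]])
print("t",round(o["time"],2),"pos",p.round(4),"rpy deg",np.degrees(o["tool_rot"]).round(2),"F",np.round(o["force"],1),"M",np.round(o["moment"],2),"w",round(o["grip_width"],4))
print("j",np.round(o["joint_pos"],2))
print("delta tool", R.inv().apply(t-p).round(4))
E
python3 go.py .601 .167 .215
```

```text
t 0.9 pos [0.1893 0.5956 0.2147] rpy deg [-1.800e+02 -1.000e-02  3.708e+01] F [-1.   0.9  0.5] M [-0.03  0.01  0.01] w 0.0951
j [ 1.16  0.49  1.56 -0.    1.09  0.51]
delta tool [ 7.000e-02  5.902e-01 -4.000e-04]
```

Request:
{"name": "arm_command", "arguments": {
  "steps": [
    [[1,0.005,0.042,0,0],[1,0.005,0.042,0,0],[1,0.005,0.042,0,0],[1,0.005,0.042,0,0],[1,0.005,0.042,0,0]]
  ]
}}

```text
time: 1.4
position: [0.3376, 0.4426, 0.2148]
tool_rot: [-3.142, -0.0, 0.652]
force: [0.6, 0.4, 0.4]
grip_width: 0.0951
```

Request:
{"name": "arm_command", "arguments": {
  "steps": [
    [[1,0.005,0.042,0,0],[1,0.005,0.042,0,0],[1,0.005,0.042,0,0],[1,0.005,0.042,0,0],[1,0.005,0.042,0,0]]
  ]
}}

```text
time: 1.9
position: [0.485, 0.2908, 0.2148]
tool_rot: [3.142, -0.0, 0.652]
force: [0.3, 0.5, 0.1]
grip_width: 0.0951
```

```bash
python3 go.py .601 .167 .215
```

```text
t 1.9 pos [0.485  0.2908 0.2148] rpy deg [ 1.800e+02 -2.000e-02  3.736e+01] F [0.3 0.5 0.1] M [-0.01 -0.02 -0.  ] w 0.0951
j [ 0.42  0.41  1.71  0.    1.03 -0.23]
delta tool [ 0.0171  0.1688 -0.0002]
```

Request:
{"name": "arm_command", "arguments": {
  "steps": [
    [[1,0.004,0.042,0,0],[1,0.004,0.042,0,0],[1,0.004,0.042,0.02,0],[1,0.004,0.042,0.03,0],[1,0,0,0.02,0]]
  ]
}}

```text
time: 2.4
position: [0.6001, 0.1658, 0.1439]
tool_rot: [3.141, -0.0, 0.648]
force: [-0.5, 1.7, -0.7]
grip_width: 0.0948
```

```bash
python3 go.py .601 .167 .14
python3 - <<'E'
from h import *
cs=cams(); o=robot.get_obs(); p=np.array(o["position"])
from scipy.spatial.transform import Rotation as Ro
R=Ro.from_euler("xyz",o["tool_rot"])
for n,(x0,y0,w,h) in {"top":(195,200,80,75),"scene":(365,150,80,75)}.items():
    im=crop(cs[n][2],x0,y0,w,h,8)
    for q in [p,p+R.apply([.0475,0,0]),p+R.apply([-.0475,0,0]),p+R.apply([.0595,0,0]),p+R.apply([-.0595,0,0])]:
        u=(proj(cs[n],q)[0]-[x0,y0]+.5)*8-.5; cv2.drawMarker(im,tuple(int(v) for v in u),(0,255,255),0,10)
    cv2.imwrite(f"pics/g_{n}.png",im)
E
```

```text
t 2.4 pos [0.6001 0.1658 0.1439] rpy deg [179.97  -0.    37.15] F [-0.5  1.7 -0.7] M [-0.04  0.05  0.07] w 0.0948
j [ 0.16  0.56  1.64 -0.    0.94 -0.48]
delta tool [ 0.0014 -0.0004  0.0039]
```

View pics/g_top.png

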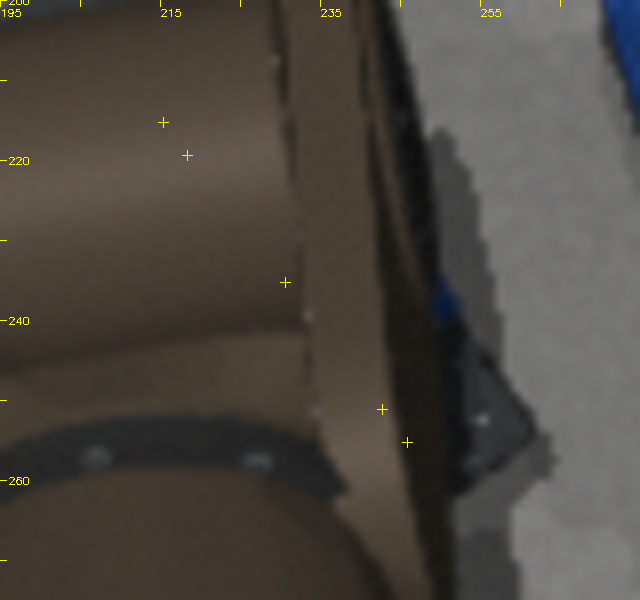

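View pics/g_scene.png

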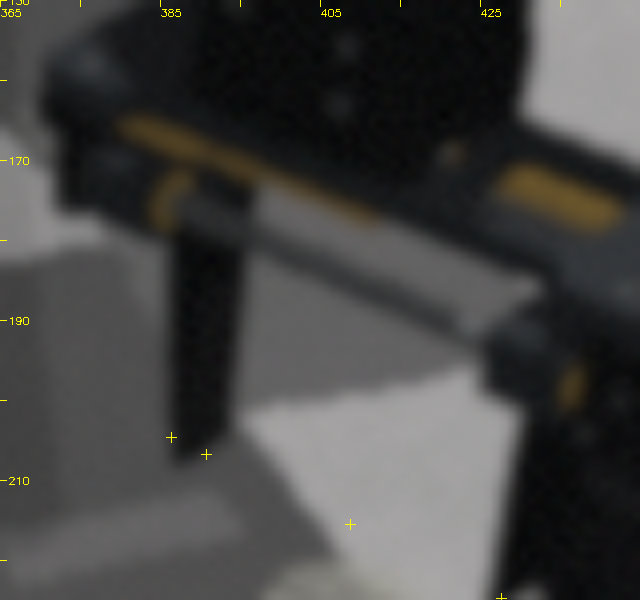

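Run:
```python
from h import *
cs=cams(); o=robot.get_obs(); p=np.array(o["position"])
from scipy.spatial.transform import Rotation as Ro
R=Ro.from_euler("xyz",o["tool_rot"])
n="scene";x0,y0,w,h=380,190,80,60
im=crop(cs[n][2],x0,y0,w,h,10)
im=np.clip(im.astype(float)*1.0+0,0,255); im=(255*(im/255)**.5).astype(np.uint8)
for sx in (1,-1):
    q=[p+R.apply([sx*a,b,c]) for a,b,c in [(.0475,.01,0),(.0475,-.01,0),(.0595,-.01,0),(.0595,.01,0)]]
    u=(proj(cs[n],np.array(q))-[x0,y0]+.5)*10-.5; cv2.polylines(im,[u.astype(np.int32)],True,(0,255,255))
cv2.imwrite("pics/g2.png",im)
```

```text
(no output)
```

View pics/g2.png

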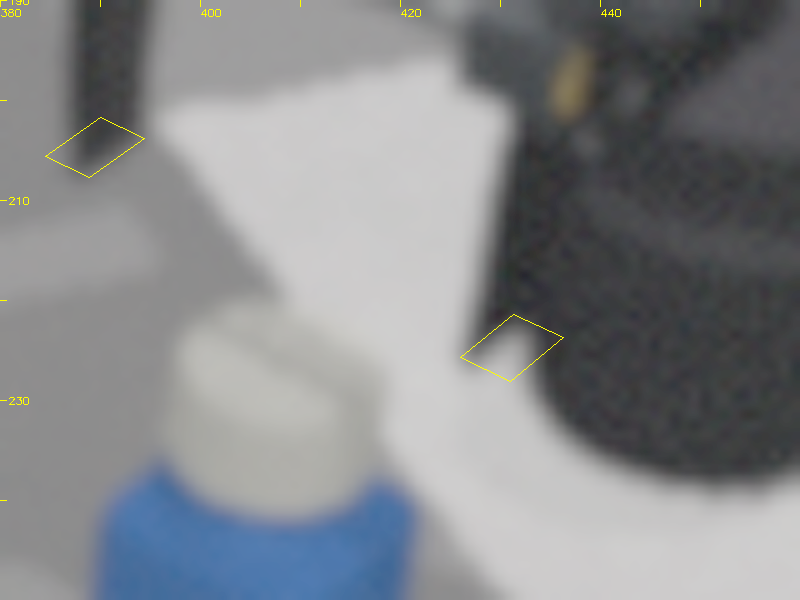

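```bash
python3 go.py .602 .166 .051
```

```text
t 2.6 pos [0.5976 0.1697 0.146 ] rpy deg [-1.7998e+02  1.0000e-02  3.7380e+01] F [ 0.  -0.3  0.4] M [-0.02  0.    0.  ] w 0.0948
j [ 0.17  0.56  1.64  0.    0.94 -0.48]
delta tool [0.0013 0.0057 0.095 ]
```

Request:
{"name": "arm_command", "arguments": {
  "steps": [
    [[1,0.0013,0.0057,0,0],[1,0,0,0.03,0],[1,0,0,0.03,0],[1,0,0,0.025,0],[1,0,0,0.01,0]]
  ]
}}

```text
time: 3.1
position: [0.6018, 0.1661, 0.0499]
tool_rot: [-3.141, 0.001, 0.653]
force: [-0.1, 1.1, 0.1]
grip_width: 0.0951
```

Request:
{"name": "arm_command", "arguments": {
  "steps": [
    [[1,0,0,0,0],[1,0,0,0,0]]
  ]
}}

```text
time: 3.3
position: [0.6029, 0.166, 0.0521]
tool_rot: [3.141, -0.002, 0.653]
force: [0.3, -0.0, -0.4]
grip_width: 0.0952
```

```bash
python3 go.py .602 .166 .051
```

```text
t 3.3 pos [0.6029 0.166  0.0521] rpy deg [ 1.7995e+02 -1.0000e-01  3.7390e+01] F [ 0.3 -0.  -0.4] M [-0.01 -0.03  0.01] w 0.0952
j [ 0.16  0.68  1.7   0.    0.76 -0.49]
delta tool [-0.0007 -0.0005  0.0011]
```

Clear of contact; closing on the bottle.

Request:
{"name": "arm_command", "arguments": {
  "steps": [
    [[0,0,0,0,0],[0,0,0,0,0],[0,0,0,0,0],[0,0,0,0,0],[0,0,0,0,0]]
  ]
}}

```text
time: 3.8
position: [0.6022, 0.1657, 0.0508]
tool_rot: [3.142, -0.0, 0.652]
force: [-0.6, -0.3, -0.2]
grip_width: 0.0606
```

Request:
{"name": "arm_command", "arguments": {
  "steps": [
    [[0,0,0,0,0],[0,0,0,0,0],[0,0,0,0,0]]
  ]
}}

```text
time: 4.1
position: [0.6022, 0.1657, 0.0507]
tool_rot: [3.142, -0.0, 0.652]
force: [0.1, 0.9, 1.3]
grip_width: 0.0556
```

Request:
{"name": "arm_command", "arguments": {
  "steps": [
    [[0,0,0,-0.01,0],[0,0,0,-0.03,0],[0,0,0,-0.03,0],[0,0,0,-0.03,0],[0,0,0,0,0]]
  ]
}}

```text
time: 4.6
position: [0.6036, 0.166, 0.1551]
tool_rot: [3.139, -0.006, 0.652]
force: [0.4, -0.3, -2.0]
grip_width: 0.0559
```

Request:
{"name": "arm_command", "arguments": {
  "steps": [
    [[0,0,0,0,5.0],[0,0,0,0,5.1],[0,0,0,0,0],[0,0,0,0,0]]
  ]
}}

```text
time: 5.0
position: [0.6019, 0.1656, 0.1502]
tool_rot: [-3.141, 0.001, 0.478]
force: [-0.1, -0.3, -1.0]
grip_width: 0.0559
```

```bash
python3 go.py .4425 -.0707 .15
python3 - <<'E'
from h import *
cs=cams()
im=np.hstack([crop(cs["scene"][2],365,130,90,110,5),crop(cs["top"][2],190,190,70,110,5)])
cv2.imwrite("pics/l.png",im)
E
```

```text
t 5.0 pos [0.6019 0.1656 0.1502] rpy deg [-1.7998e+02  5.0000e-02  2.7410e+01] F [-0.1 -0.3 -1. ] M [-0.07  0.    0.02] w 0.0559
j [ 0.16  0.56  1.63  0.    0.96 -0.32]
delta tool [-0.2503  0.1364  0.0004]
```

View pics/l.png

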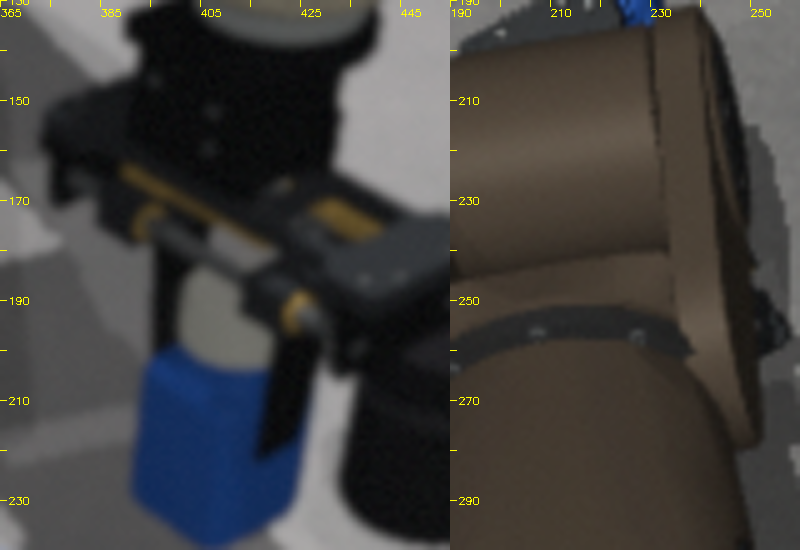

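Request:
{"name": "arm_command", "arguments": {
  "steps": [
    [[0,-0.036,0.0195,0,0],[0,-0.036,0.0195,0,0],[0,-0.036,0.0195,0,0],[0,-0.036,0.0195,0,0],[0,-0.036,0.0195,0,0]]
  ]
}}

```text
time: 5.6
position: [0.4857, -0.0045, 0.1507]
tool_rot: [3.141, -0.0, 0.478]
force: [0.6, -0.9, -1.4]
grip_width: 0.0558
```

Request:
{"name": "arm_command", "arguments": {
  "steps": [
    [[0,-0.036,0.0195,0,0],[0,-0.034,0.019,0,0],[0,0,0,0,0],[0,0,0,0,0],[0,0,0,0,0]]
  ]
}}

```text
time: 6.1
position: [0.4428, -0.0693, 0.1507]
tool_rot: [3.141, -0.001, 0.477]
force: [-0.1, 0.4, -0.7]
grip_width: 0.0559
```

```bash
cat > ov.py <<'E'
from h import *
import sys
from scipy.spatial.transform import Rotation as Ro
name,hgt=sys.argv[1],float(sys.argv[2])
cs=cams(); o=robot.get_obs(); p=np.array(o["position"]); yaw=o["tool_rot"][2]
n="scene";x0,y0,w,h=240,130,110,130
im=crop(cs[n][2],x0,y0,w,h,6); im=im[:, :]
def dr(P,col,off=(0,0)):
    q=(proj(cs[n],P)+off-[x0,y0]+.5)*6-.5
    cv2.polylines(im,[q.astype(np.int32)],True,col)
# predicted bottle (yellow) and pocket(green) with scene offset (+1,-1.3)
of=(1.0,-1.3)
for z in (0,.075): dr(place(rsq(.028,.006,z),p[0],p[1],p[2]-hgt,yaw),(0,255,255),of)
dr(place(circ(.023,.1155),p[0],p[1],p[2]-hgt,yaw),(0,255,255),of)
for z in (.04,): 
  dr(place(rsq(.055,.0005,z),.4425,-.0707,0,np.radians(27.2)),(0,255,0),of)
  dr(place(rsq(.034,.0005,z),.4425,-.0707,0,np.radians(27.2)),(0,255,0),of)
dr(place(rsq(.030,.0005,.008),.4425,-.0707,0,np.radians(27.2)),(0,255,0),of)
cv2.imwrite(f"pics/{name}.png",cv2.resize(im,None,fx=.76,fy=.76) if im.shape[0]>600 else im)
E
python3 go.py .4425 -.0707 .15;python3 ov.py ov1 .051
```

```text
t 6.1 pos [ 0.4428 -0.0693  0.1507] rpy deg [ 1.7999e+02 -3.0000e-02  2.7320e+01] F [-0.1  0.4 -0.7] M [-0.05 -0.05 -0.01] w 0.0559
j [-0.3   0.33  2.05  0.    0.76 -0.78]
delta tool [-0.0009  0.0011  0.0007]
```

View pics/ov1.png

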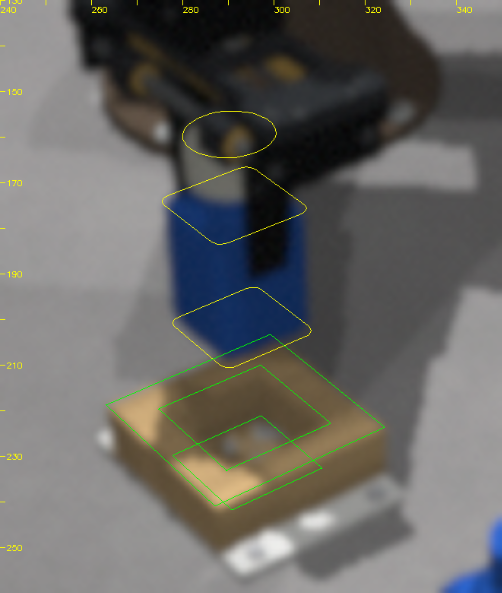

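Run:
```python
from h import *
cs=cams()
im=crop(cs["scene"][2],265,155,60,60,10); im=(255*(im/255.)**.6).astype(np.uint8)
cv2.imwrite("pics/z.png",im)
```

```text
(no output)
```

View pics/z.png

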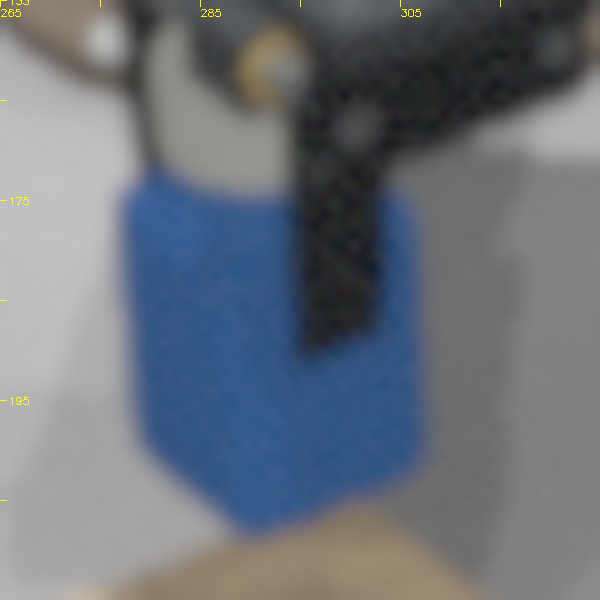

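Request:
{"name": "arm_command", "arguments": {
  "steps": [
    [[0,-0.001,0.001,0.015,0],[0,0,0,0.015,0],[0,0,0,0.015,0],[0,0,0,0.01,0],[0,0,0,0,0]]
  ]
}}

```text
time: 6.8
position: [0.4415, -0.0706, 0.0947]
tool_rot: [-3.14, 0.001, 0.477]
force: [-0.3, -0.4, -1.5]
grip_width: 0.0557
```

Request:
{"name": "arm_command", "arguments": {
  "steps": [
    [[0,0,0,0,0]]
  ]
}}

```text
time: 6.9
position: [0.442, -0.0709, 0.0958]
tool_rot: [-3.141, 0.0, 0.476]
force: [0.4, 0.2, -2.2]
grip_width: 0.0558
```

```bash
python3 go.py .4425 -.0707 .0587
python3 - <<'E'
from h import *
cs=cams()
im=crop(cs["scene"][2],255,165,80,75,8); im=(255*(im/255.)**.6).astype(np.uint8)
cv2.imwrite("pics/z2.png",im)
E
```

```text
t 6.9 pos [ 0.442  -0.0709  0.0958] rpy deg [-1.7999e+02  1.0000e-02  2.7290e+01] F [ 0.4  0.2 -2.2] M [-0.11  0.   -0.  ] w 0.0558
j [-0.31  0.43  2.11  0.    0.61 -0.78]
delta tool [0.0006 0.0001 0.0371]
```

View pics/z2.png

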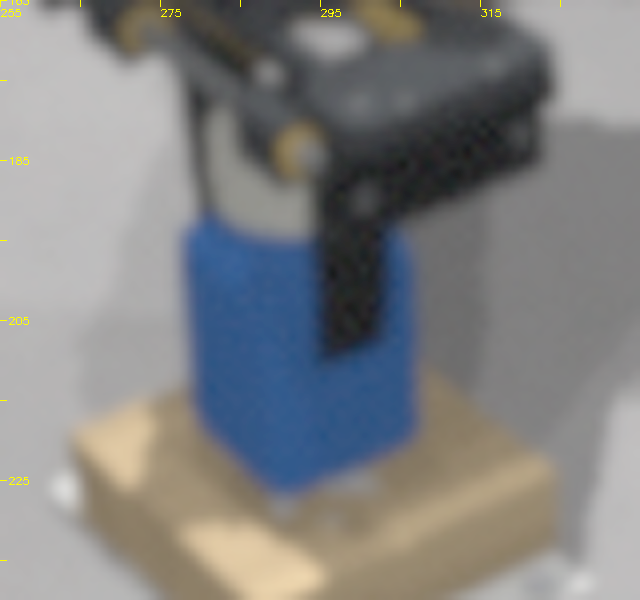

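Request:
{"name": "arm_command", "arguments": {
  "steps": [
    [[0,0.0005,0,0.005,0],[0,0,0,0.003,0],[0,0,0,0.002,0]]
  ]
}}

```text
time: 7.3
position: [0.4422, -0.0708, 0.0854]
tool_rot: [-3.141, 0.0, 0.476]
force: [-0.1, -0.1, -2.3]
grip_width: 0.0559
```

Request:
{"name": "arm_command", "arguments": {
  "steps": [
    [[0,0,0,0.003,0],[0,0,0,0.003,0],[0,0,0,0.003,0]]
  ]
}}

```text
time: 7.6
position: [0.4422, -0.0708, 0.0764]
tool_rot: [-3.141, -0.0, 0.476]
force: [-0.1, 0.5, -0.8]
grip_width: 0.0557
```

No contact yet, and the base is about 14 mm below the mouth. Continuing.

Request:
{"name": "arm_command", "arguments": {
  "steps": [
    [[0,0,0,0.004,0],[0,0,0,0.004,0],[0,0,0,0.003,0],[0,0,0,0.003,0],[0,0,0,0.002,0]]
  ]
}}

```text
time: 8.1
position: [0.4422, -0.0708, 0.0603]
tool_rot: [-3.141, 0.0, 0.476]
force: [-1.0, -1.4, -2.2]
grip_width: 0.0562
```

Request:
{"name": "arm_command", "arguments": {
  "steps": [
    [[0,0,0,0.0015,0],[0,0,0,0.001,0]]
  ]
}}

```text
time: 8.3
position: [0.4423, -0.0708, 0.0586]
tool_rot: [3.142, -0.0, 0.476]
force: [-4.5, 2.1, 29.0]
grip_width: 0.056
```

```bash
python3 go.py .4425 -.0707 .0587
```

```text
t 8.3 pos [ 0.4423 -0.0708  0.0586] rpy deg [ 1.7999e+02 -1.0000e-02  2.7270e+01] F [-4.5  2.1 29. ] M [-0.01  1.42  0.03] w 0.056
j [-0.31  0.5   2.14  0.    0.5  -0.78]
delta tool [ 0.0003 -0.     -0.0001]
```

Request:
{"name": "arm_command", "arguments": {
  "steps": [
    [[1,0,0,-0.001,0],[1,0,0,0,0],[1,0,0,0,0],[1,0,0,0,0],[1,0,0,0,0]]
  ]
}}

```text
time: 8.8
position: [0.4422, -0.0709, 0.0591]
tool_rot: [-3.142, -0.0, 0.476]
force: [-0.5, 0.6, 0.4]
grip_width: 0.0905
```

Request:
{"name": "arm_command", "arguments": {
  "steps": [
    [[1,0,0,-0.02,0],[1,0,0,-0.03,0],[1,0,0,-0.03,0],[1,0,0,0,0],[1,0,0,0,0]]
  ]
}}

```text
time: 9.3
position: [0.4423, -0.0709, 0.1393]
tool_rot: [3.141, -0.001, 0.476]
force: [-0.0, 0.8, -0.6]
grip_width: 0.0953
```

```bash
python3 go.py .4425 -.0707 .0995
python3 - <<'E'
from h import *
cs=cams()
im=crop(cs["scene"][2],245,155,100,100,6)
cv2.imwrite("pics/z3.png",im)
cv2.imwrite("pics/z3t.png",crop(cs["top"][2],270,230,120,100,6))
E
```

```text
t 9.3 pos [ 0.4423 -0.0709  0.1393] rpy deg [ 1.7996e+02 -5.0000e-02  2.7260e+01] F [-0.   0.8 -0.6] M [-0.1  -0.04  0.  ] w 0.0953
j [-0.31  0.35  2.06  0.    0.72 -0.78]
delta tool [ 0.0002 -0.0001  0.0398]
```

View pics/z3.png

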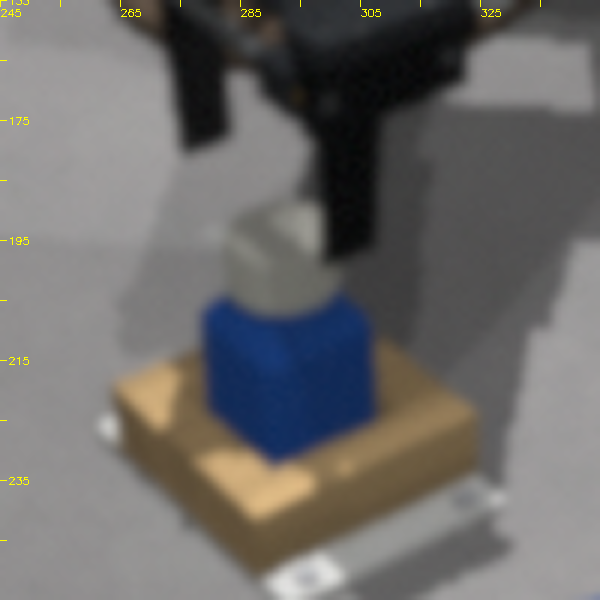

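View pics/z3t.png

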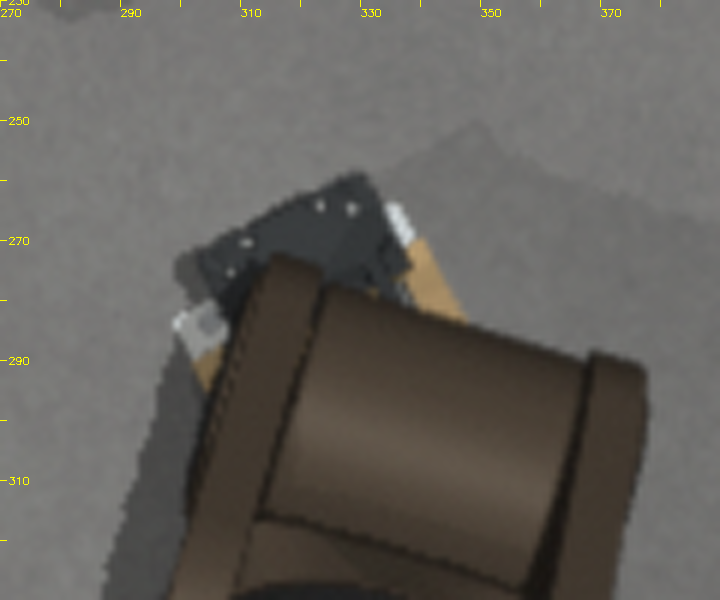

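Request:
{"name": "arm_command", "arguments": {
  "steps": [
    [[1,0,0,0.015,0],[1,0,0,0.015,0],[1,0,0,0.008,0],[1,0,0,0,0],[1,0,0,0,0]]
  ]
}}

```text
time: 9.9
position: [0.4422, -0.0708, 0.1009]
tool_rot: [-3.141, 0.001, 0.476]
force: [-0.5, 0.5, -0.6]
grip_width: 0.0948
```

Request:
{"name": "arm_command", "arguments": {
  "steps": [
    [[0,0,0,0,0],[0,0,0,0,0],[0,0,0,0,0],[0,0,0,0,0],[0,0,0,0,0]]
  ]
}}

```text
time: 10.4
position: [0.4423, -0.0708, 0.1013]
tool_rot: [3.141, -0.0, 0.476]
force: [0.9, -0.1, 1.4]
grip_width: 0.0605
```

Request:
{"name": "arm_command", "arguments": {
  "steps": [
    [[0,0,0,0,0],[0,0,0,0,0],[0,0,0,0,0],[0,0,0,0,0],[0,0,0,0,0]]
  ]
}}

```text
time: 10.9
position: [0.4423, -0.0708, 0.1011]
tool_rot: [-3.142, -0.0, 0.476]
force: [-0.9, 0.1, 1.6]
grip_width: 0.0455
```

```bash
python3 go.py .4425 -.0707 .0945
```

```text
t 10.9 pos [ 0.4423 -0.0708  0.1011] rpy deg [-180.     -0.     27.26] F [-0.9  0.1  1.6] M [ 0.01  0.03 -0.04] w 0.0455
j [-0.31  0.42  2.1   0.    0.62 -0.78]
delta tool [ 0.0003 -0.      0.0066]
```

Request:
{"name": "arm_command", "arguments": {
  "steps": [
    [[0,0,0,0.002,0],[0,0,0,0.002,0],[0,0,0,0.002,0],[0,0,0,0,0]]
  ]
}}

```text
time: 11.3
position: [0.4423, -0.0709, 0.0954]
tool_rot: [3.141, -0.0, 0.476]
force: [-2.4, 1.3, 11.4]
grip_width: 0.0456
```

```bash
python3 go.py .4425 -.0707 .0945
```

```text
t 11.3 pos [ 0.4423 -0.0709  0.0954] rpy deg [ 1.7999e+02 -2.0000e-02  2.7270e+01] F [-2.4  1.3 11.4] M [0.11 0.42 0.04] w 0.0456
j [-0.31  0.43  2.11  0.    0.6  -0.78]
delta tool [ 0.0002 -0.0001  0.0009]
```

Request:
{"name": "arm_command", "arguments": {
  "steps": [
    [[0,0,0,0.0008,0],[0,0,0,0,0]]
  ]
}}

```text
time: 11.5
position: [0.4423, -0.0709, 0.0947]
tool_rot: [3.141, -0.0, 0.476]
force: [-2.1, 2.5, 11.9]
grip_width: 0.0456
```

Request:
{"name": "arm_command", "arguments": {
  "steps": [
    [[0,0,0,0,-7],[0,0,0,0,-7],[0,0,0,0,-7]]
  ]
}}

```text
time: 11.8
position: [0.4429, -0.071, 0.0949]
tool_rot: [3.14, -0.001, 0.847]
force: [0.4, 0.9, 11.9]
grip_width: 0.0458
```

```bash
python3 go.py .4425 -.0707 .0945
```

```text
t 11.8 pos [ 0.4429 -0.071   0.0949] rpy deg [ 1.799e+02 -6.000e-02  4.854e+01] F [ 0.4  0.9 11.9] M [ 0.09  0.04 -0.09] w 0.0458
j [-0.31  0.43  2.11  0.    0.6  -1.15]
delta tool [-0.     -0.0005  0.0004]
```

Request:
{"name": "arm_command", "arguments": {
  "steps": [
    [[0,0,0,0,-7],[0,0,0,0,-7],[0,0,0,0,-7],[0,0,0,0,-7],[0,0,0,0,-7]]
  ]
}}

```text
time: 12.3
position: [0.443, -0.071, 0.095]
tool_rot: [3.139, 0.0, 1.458]
force: [-0.7, 1.0, 12.2]
grip_width: 0.0455
```

Request:
{"name": "arm_command", "arguments": {
  "steps": [
    [[0,0,0,0,-7],[0,0,0,0,-7],[0,0,0,0,-2],[0,0,0,0,0]]
  ]
}}

```text
time: 12.7
position: [0.443, -0.071, 0.095]
tool_rot: [3.14, 0.001, 1.734]
force: [1.0, 1.7, 12.2]
grip_width: 0.0457
```

```bash
python3 go.py .4425 -.0707 .0945;python3 - <<'E'
from h import *
cs=cams()
cv2.imwrite("pics/z4.png",crop(cs["scene"][2],245,155,100,100,6))
E
```

```text
t 12.7 pos [ 0.443 -0.071  0.095] rpy deg [1.7989e+02 4.0000e-02 9.9340e+01] F [ 1.   1.7 12.2] M [ 0.3  -0.06  0.01] w 0.0457
j [-0.31  0.43  2.11  0.    0.6  -2.04]
delta tool [ 0.0004 -0.0004  0.0005]
```

View pics/z4.png

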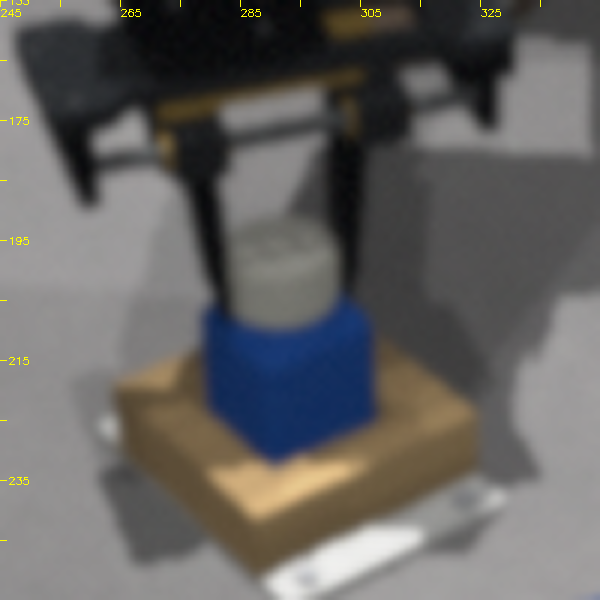

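Request:
{"name": "arm_command", "arguments": {
  "steps": [
    [[0,0,0,-0.003,0],[0,0,0,-0.003,0],[0,0,0,-0.003,0],[0,0,0,-0.003,0],[0,0,0,-0.003,0]]
  ]
}}

```text
time: 13.3
position: [0.442, -0.0708, 0.1093]
tool_rot: [-3.141, -0.0, 1.733]
force: [0.8, 0.2, -1.3]
grip_width: 0.0459
```

Request:
{"name": "arm_command", "arguments": {
  "steps": [
    [[0,0,0,-0.005,0],[0,0,0,-0.005,0],[0,0,0,-0.005,0],[0,0,0,0,0]]
  ]
}}

```text
time: 13.7
position: [0.4425, -0.0709, 0.125]
tool_rot: [3.14, 0.0, 1.733]
force: [-0.7, 0.6, 0.0]
grip_width: 0.0456
```

```bash
python3 go.py .4425 -.0707 .0945;python3 - <<'E'
from h import *
cs=cams()
cv2.imwrite("pics/z5.png",crop(cs["scene"][2],245,140,100,100,6))
E
```

```text
t 13.7 pos [ 0.4425 -0.0709  0.125 ] rpy deg [1.7994e+02 3.0000e-02 9.9270e+01] F [-0.7  0.6  0. ] M [ 0.03 -0.01  0.01] w 0.0456
j [-0.31  0.38  2.08  0.    0.68 -2.04]
delta tool [ 0.0002 -0.      0.0305]
```

View pics/z5.png

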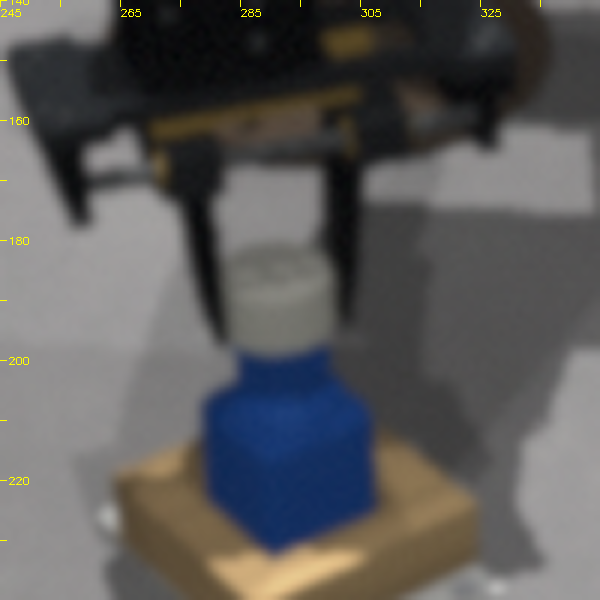

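Request:
{"name": "arm_command", "arguments": {
  "steps": [
    [[0,0,0,-0.02,0],[0,0,0,-0.03,0],[0,0,0,-0.03,0],[0,0,0,0,0]]
  ]
}}

```text
time: 14.2
position: [0.4435, -0.0712, 0.2071]
tool_rot: [3.137, 0.002, 1.733]
force: [0.5, 0.1, -0.8]
grip_width: 0.0456
```

```bash
python3 go.py .565 -.376 .205
```

```text
t 14.2 pos [ 0.4435 -0.0712  0.2071] rpy deg [1.7973e+02 1.3000e-01 9.9270e+01] F [ 0.5  0.1 -0.8] M [0.01 0.02 0.02] w 0.0456
j [-0.31  0.25  1.98  0.    0.9  -2.04]
delta tool [-0.3204  0.0709  0.0032]
```

Request:
{"name": "arm_command", "arguments": {
  "steps": [
    [[0,0,0,0,8],[0,0,0,0,8],[0,0,0,0,8],[0,0,0,0,0]]
  ]
}}

```text
time: 14.6
position: [0.4419, -0.0707, 0.2035]
tool_rot: [-3.14, -0.0, 1.311]
force: [-0.2, -0.3, -0.2]
grip_width: 0.0458
```

```bash
python3 go.py .565 -.376 .205
```

```text
t 14.6 pos [ 0.4419 -0.0707  0.2035] rpy deg [-1.7993e+02 -1.0000e-02  7.5140e+01] F [-0.2 -0.3 -0.2] M [0.   0.05 0.03] w 0.0458
j [-0.31  0.25  1.99  0.    0.9  -1.62]
delta tool [-0.2635  0.1972 -0.0018]
```

Request:
{"name": "arm_command", "arguments": {
  "steps": [
    [[0,-0.033,0.0245,0,0],[0,-0.033,0.0245,0,0],[0,-0.033,0.0245,0,0],[0,-0.033,0.0245,0,0],[0,-0.033,0.0245,0,0]]
  ]
}}

```text
time: 15.1
position: [0.519, -0.2632, 0.2035]
tool_rot: [-3.141, -0.0, 1.318]
force: [0.5, 1.0, -0.3]
grip_width: 0.0461
```

Request:
{"name": "arm_command", "arguments": {
  "steps": [
    [[0,-0.033,0.0245,0,0],[0,-0.033,0.0245,0,0],[0,-0.033,0.0245,0,0],[0,0,0,0,0],[0,0,0,0,0]]
  ]
}}

```text
time: 15.6
position: [0.5642, -0.3763, 0.2026]
tool_rot: [-3.14, -0.001, 1.316]
force: [0.4, -0.2, -0.6]
grip_width: 0.0459
```

```bash
python3 go.py .565 -.376 .07;python3 - <<'E'
from h import *
cs=cams()
im=cs["scene"][2]
cv2.imwrite("pics/z6.png",crop(im,70,130,160,200,3))
cv2.imwrite("pics/z6t.png",crop(cs["top"][2],250,150,270,190,2))
E
```

```text
t 15.6 pos [ 0.5642 -0.3763  0.2026] rpy deg [-1.7989e+02 -6.0000e-02  7.5390e+01] F [ 0.4 -0.2 -0.6] M [0.04 0.04 0.01] w 0.0459
j [-0.69  0.58  1.43  0.    1.14 -2.  ]
delta tool [0.0003 0.001  0.1326]
```

View pics/z6.png

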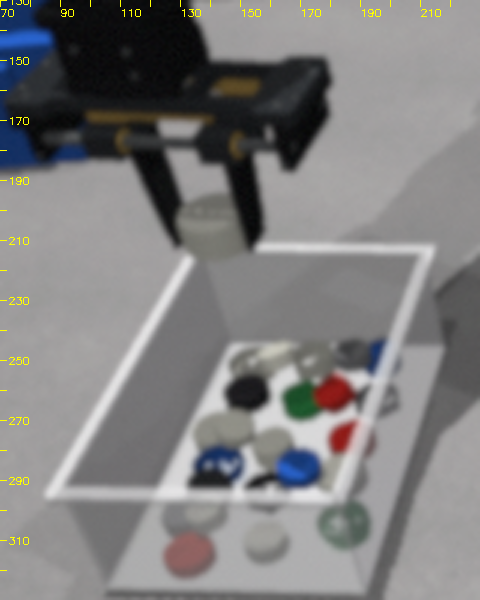

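View pics/z6t.png

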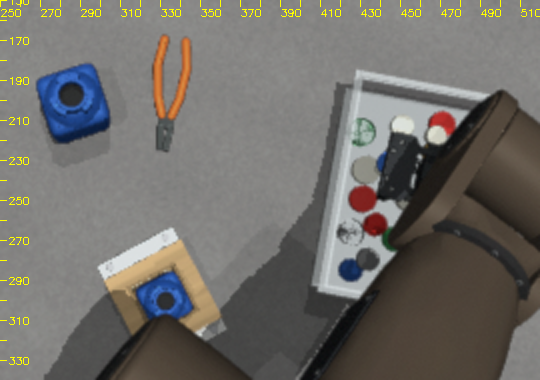

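Request:
{"name": "arm_command", "arguments": {
  "steps": [
    [[0,0,0,0.03,0],[0,0,0,0.03,0],[0,0,0,0.03,0],[0,0,0,0.02,0],[0,0,0,0,0]]
  ]
}}

```text
time: 16.2
position: [0.5636, -0.3741, 0.0919]
tool_rot: [-3.137, -0.002, 1.316]
force: [0.6, 0.6, -0.1]
grip_width: 0.0458
```

Request:
{"name": "arm_command", "arguments": {
  "steps": [
    [[0,0,0,0.007,0],[0,0,0,0.007,0],[0,0,0,0.005,0],[0,0,0,0,0]]
  ]
}}

```text
time: 16.6
position: [0.5645, -0.3759, 0.0751]
tool_rot: [-3.141, -0.0, 1.314]
force: [-0.8, -0.7, -0.3]
grip_width: 0.0459
```

Request:
{"name": "arm_command", "arguments": {
  "steps": [
    [[0,0,0,0.005,0],[0,0,0,0.004,0],[0,0,0,0.004,0],[0,0,0,0.004,0],[0,0,0,0,0]]
  ]
}}

```text
time: 17.1
position: [0.5644, -0.3758, 0.0576]
tool_rot: [-3.141, -0.001, 1.314]
force: [-0.3, 0.0, -0.0]
grip_width: 0.0456
```

Request:
{"name": "arm_command", "arguments": {
  "steps": [
    [[1,0,0,0,0],[1,0,0,0,0],[1,0,0,0,0],[1,0,0,0,0],[1,0,0,0,0]]
  ]
}}

```text
time: 17.6
position: [0.5647, -0.376, 0.0584]
tool_rot: [3.141, -0.0, 1.314]
force: [0.3, -0.3, -0.7]
grip_width: 0.0799
```

Request:
{"name": "arm_command", "arguments": {
  "steps": [
    [[1,0,0,-0.02,0],[1,0,0,-0.04,0],[1,0,0,-0.04,0],[1,0,0,-0.04,0],[1,0,0,-0.04,0]]
  ]
}}

```text
time: 18.1
position: [0.5644, -0.3759, 0.2401]
tool_rot: [3.141, -0.0, 1.314]
force: [-0.1, -0.3, -0.3]
grip_width: 0.095
```

```bash
python3 go.py .45 .3 .24
```

```text
t 18.1 pos [ 0.5644 -0.3759  0.2401] rpy deg [179.99  -0.    75.26] F [-0.1 -0.3 -0.3] M [-0.    0.03 -0.01] w 0.095
j [-0.68  0.55  1.38  0.    1.21 -2.  ]
delta tool [ 6.245e-01 -2.826e-01  1.000e-04]
```

Request:
{"name": "arm_command", "arguments": {
  "steps": [
    [[1,-0.02,-0.035,0,0],[1,-0.02,-0.035,0,0],[1,-0.02,-0.035,0,0],[1,-0.02,-0.035,0,0],[1,-0.02,-0.035,0,0]]
  ]
}}

```text
time: 18.6
position: [0.3684, -0.4283, 0.2385]
tool_rot: [3.141, 0.0, 1.314]
force: [-0.3, -0.4, 0.0]
grip_width: 0.095
```

```bash
python3 go.py .45 .3 .24;python3 - <<'E'
from h import *
cs=cams()
for n in cs: cv2.imwrite(f"pics/e_{n}.png",cs[n][2])
E
```

```text
t 18.6 pos [ 0.3684 -0.4283  0.2385] rpy deg [1.7999e+02 1.0000e-02 7.5280e+01] F [-0.3 -0.4  0. ] M [ 0.01  0.03 -0.01] w 0.095
j [-0.98  0.38  1.68  0.    1.08 -2.29]
delta tool [ 0.7251 -0.1062 -0.0016]
```

View pics/e_top.png

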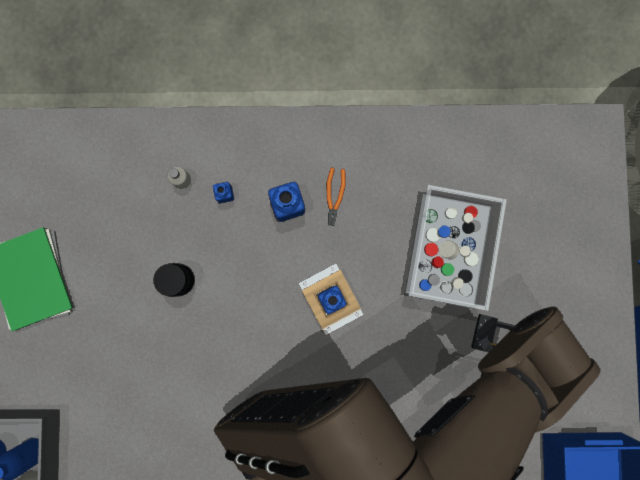

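View pics/e_scene.png

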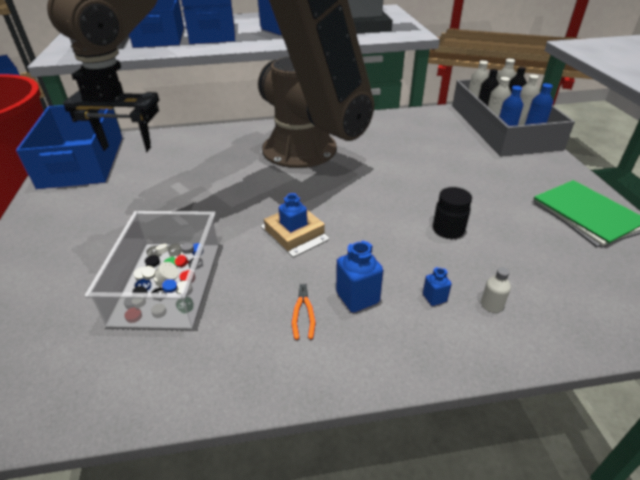

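Run:
```python
import cv2,numpy as np
from h import crop
t=cv2.imread("pics/e_top.png");s=cv2.imread("pics/e_scene.png")
cv2.imwrite("pics/e1.png",np.hstack([crop(t,305,270,55,60,7),crop(s,265,185,55,60,7)]))
cv2.imwrite("pics/e2.png",np.hstack([crop(t,400,180,110,135,4),crop(s,100,205,90,135,4)]))
```

```text
(no output)
```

View pics/e1.png

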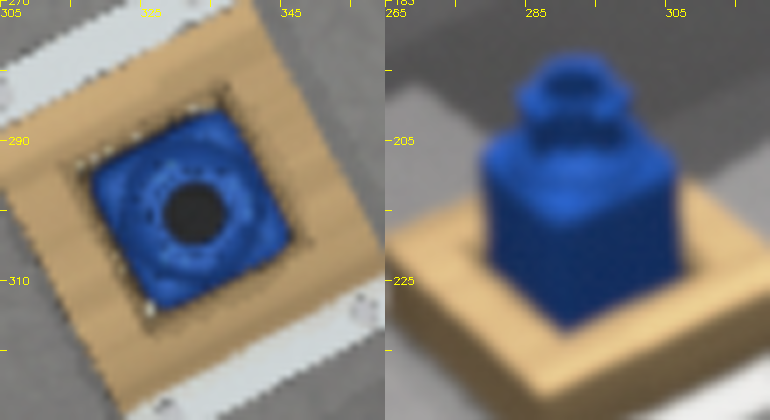

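View pics/e2.png

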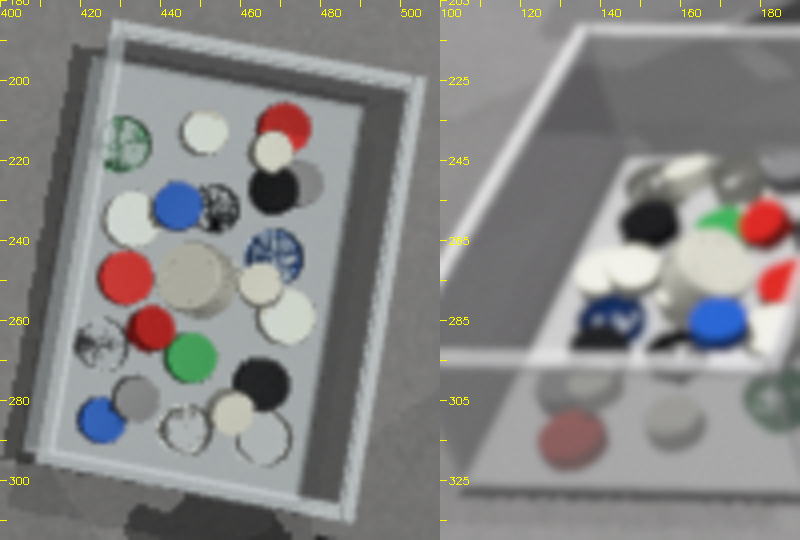

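Run:
```python
from h import *
cs=cams()
print(tri(cs,{"top":px((194,213),305,270,7),"scene":px((190,87),265,185,7)}))
print(robot.get_obs()["time"])
```

```text
(array([ 0.4418, -0.0694,  0.1149]), array([-0.6726, -0.0614, -0.6794,  0.012 ]))
18.8
```

```bash
python3 -c "
from rig import robot
print(robot.hand_in())"
```

```text
the job is handed in; nothing more can be done
None
```

The job is done and handed in at about 18.8 s of the 58 s allowed. I stood the square bottle in the pocket, pressed its cap and turned it 72° anticlockwise, lifted it off, and put it in the tote.

- **Seating:** the bottle touched the pocket floor at the expected height, with 29 N on contact. After the cap came off, the neck rim measured 0.115 m. That is about 0.112 m after correcting for the 2.7 mm camera height error I had seen earlier, against 0.113 m expected.
- **Cap:** it was pressed down 6 mm at 12 N for the whole turn and lifted with no pull on the bottle. It now lies on the heap in the tote.
- **Rest of the scene:** the last pictures show the open bottle upright in the block. The jar, the small round bottle and the cutters are where they started, and the gripper is clear of everything.
- **Disagreement:** the two cameras differed by 3–4 mm sideways. I settled this by checking them against the position of the robot's own fingers, which agreed better with the top camera.

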